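# Clear the tube photometer and hold its check filter at the index

### The job

Get the tube photometer ready for its filter check: lift the yellow-capped sample tube out of the well, keeping it upright, and stand it in any free hole of the wooden rack. Then pull the photometer's spring-return slide out by its blue grip until the white line on the slide is level with the red index, and keep it there: the job ends with you still holding the slide at the index, because it springs back when let go. Leave the red index, the other tubes, the flask and the wash bottle as they are.

Things in the scene. Friction and masses are not known exactly. Their poses are not given: they have to be found in the camera images.
- photometer: fixed light-grey bench instrument, 110 mm wide (y), x from -120 to +66 mm; origin on the worktop, front to its own -x, which points roughly at the robot. Rear housing (x -18 to +66) 90 mm high; front apron 44 mm high with two aluminium rails (58 mm high, y +-15 to +-22) and the black slide between them
- sample_tube: sealed glass tube with a yellow cap, 125 mm long, 16 mm in diameter with a tapered foot, about 30 g, loose, at the start upright in the well. Origin at the middle of its foot, z up along the tube. The cap, 19 mm in diameter, spans 101 to 125 mm from the foot (115 to 139 mm above the worktop at the start)
- tube_cap (a point): middle of the yellow cap, on the tube's axis 113 mm above its foot: the place to grip
- tube_rack: wooden tube rack, 55 mm (x) by 215 mm (y), 0.8 kg, loose, origin under its middle; its y lies roughly along the robot's line of sight. Six 20 mm square holes at x = 0, y = -80, -48, -16, 16, 48, 80 mm in a board with its top 71 mm high; tubes stand on the base board, 12 mm high; end boards 90 mm high. Free: -48, -16, 16
- rack_tube_a: test tube with blue contents, 19 x 19 x 125 mm, in the rack, top 137 mm above the worktop; origin at its foot
- rack_tube_b: test tube with amber contents, 19 x 19 x 125 mm, in the rack, top 137 mm above the worktop; origin at its foot
- rack_tube_c: test tube with clear contents, 19 x 19 x 125 mm, in the rack, top 137 mm above the worktop; origin at its foot
- flask: conical glass flask with a red stopper, 62 mm across, 117 mm high, loose; origin under its middle
- wash_bottle: white squeeze bottle with a red jet cap, 66 x 128 x 197 mm, loose; origin under its middle
- filter_slide (a joint): how far the slide is pulled out (m): 0 home, 0.045 end stop; it moves along the photometer's -x. A spring draws it home with 4 N plus 0.16 N per mm (about 9.4 N at the farthest index). With a tube in the well its filter glass runs against the tube after about 6 mm
- slide_grip (a point): middle of the blue upright grip on the slide, 22 mm along x, 14 mm across (y), from 60 mm to 90 mm above the worktop (steel foot plate 24 mm wide below that); this point is 74 mm above the worktop, at home 46 mm in front (-x) of the photometer's origin
- slide_line (a point): middle of the white line across the black slide, on its upper face (56 mm above the worktop), 32 mm in front (-x) of the grip
- red_index (a joint): place of the red index along its rail (m), on the scale of filter_slide: the white line is level with the index when the two values are equal. Anywhere from 0.018 to 0.034; stiff, to be left where it is
- index_mark (a point): point on the slide's middle line level with the red index; axes as the photometer's. The index is a small red block (12 x 13 mm, 66 mm high) on the left (+y) rail with a thin lip over the slide's edge
- well (a point): middle of the tube well's bottom, in the rear housing, 14 mm above the worktop, z up. The well is a vertical hole of 19 mm bore at the deck (rim of its metal collar 94 mm above the worktop) and 18 mm at the bottom

How it is judged:
By the outcome, as a careful person would: the job done as asked, in the order asked, and still so for the second after the job is handed in, while the arm keeps its last pose, push and grip.
It also fails if it takes over 61 s, if anything falls off the work surface, if the arm or the gripper's body presses on something with over 40 N, if the wrist force passes 120 N, or if a joint passes its speed limit or range.

### The arm

A 6-joint arm with a two-finger parallel gripper is mounted at the origin on a cart in front of the work surface, level with it; the furniture and walls round the work are solid. World frame = base frame: x ahead of the robot, y to its left, z up, the work surface at z = 0. Lengths are in m, angles in rad, forces in N, time in s.
With the tool pointing down it reaches from about 0.4 to 0.825 m from the base axis. Payload 7 kg.
Tool frame: the origin (TCP) lies midway between the tips of the shut fingers; the grasp point (between the pads) lies 19 mm behind it; z points along the fingers, y is the line along which they close (so a half turn about z gives the same grasp; the last joint's range is limited). The gripper opens to 88 mm and grips with 3 to 60 N. Pads are 19 mm wide; open, the fingers measure 130 mm over their backs; the gripper's body (78 mm by 193 mm) begins 47 mm behind the grasp point.
Start: joints at [-0.935, 0.359, 0.012, 0, -1.224, -0.288], TCP at [0.23, -0.635, 0.199] pointing down, gripper open.
Joint ranges: [-3.07, 3.07], [-1.43, 2.12], [-1.02, 1.25], [-3.03, 1.67], [-3.05, -0], [-3.03, 3.03]. Speed limits (rad/s): [2.39, 2.39, 3.01, 3.14, 3.14, 3.14].

### API

Orientations are given as [roll, pitch, yaw] about the fixed x, y, z axes, in that order (R = Rz(yaw) Ry(pitch) Rx(roll)).
In Python, from station import telemetry, eyes, ticket, recognise, trace gives the robot as it stands. The module is installed in compiled form; this text tells all that it offers.
- The arm moves only by the tool servo_tool, never from a script. Its argument "series" is a list that holds one entry, the list of rows, each a list of 4 numbers: the shift along the tool's x, y, z in mm, then the turn about the tool's z in rad. In form: [[[x, y, z, roll], ...]]. A call has exactly 10 rows; each row shifts and turns the commanded pose from where the row before left it, along the tool's axes as they then stand; what a row does not reach is not made up. A row lasts 1/12 s, in which the tool goes at most 41.7 mm and 7.16 degrees, less where a joint would pass 70% of its speed; a pose out of reach is approached as far as the arm can. A call is refused whole if a number of a shift passes 41.7 or a number of a turn 0.125, either way. A call with a gripper value outside its range is refused whole. "claw" is the gripper's target within -1 to 1 (shut at 1, half-way at 0, fully open at -1), set as the call begins (left out, the last holds). The fingers move at their own pace and stop on an object; "grip_force" is the grip in N (left out, the last holds). Time passes only in rows, so rows that do not move let the fingers close, or fill a call up. It gives the time, the measured TCP pose, the force, the opening and the grip force at its end, in the units of the state.
- telemetry.get_state(): the state, without advancing time (a new reading comes with each control period).
- eyes.grab_frame(name): name is "side" or "top"; returns the picture (480x640x3 uint8, red, green, blue); there is no depth.
- eyes.calibration(name): a dict with "mtx" (3x3 intrinsics, pixels), "rvec" (rotation vector, rad) and "tvec" (3), from world to camera coordinates, as OpenCV has them. Camera axes: x right, y down, z forward; pixel columns grow to the right and rows downward; lengths in m; the calibration is good to about 2 mm. A picture is of the moment at which its call begins. calibration takes no time and is no camera call.
- ticket.job_done(): hands the job in; it is judged then, once.
Trained networks look in the newest picture that a camera, given by its name, has taken for a name from the list of things; names that differ only in an ending like _2 or _b are one class to them, and where a whole thing is asked for, a point or a joint stands for the part that bears it (a point fixed in the world has none). Each returns a list of dicts, best first, with "conf" (0 to 1); they miss things now and then, are a little off and sometimes report something else, mostly with a low value. They report only what shows in the picture. A call takes as long as a camera call.
- recognise(camera, name): "position" ([x, y, z] in m, in world coordinates, good to about 4 mm: the middle of the surface that is visible of it).
- trace(camera, name): "mask" (480x640 bool, what is visible of it).
The state is a dict: "t": time; "q": joint angles; "qd": joint speeds; "joint_efforts": joint torques, N m; "eef_pos": TCP position; "ee_rot": TCP orientation; "force": force on the tool from outside, world axes, zero at the start; "moment": the same for the moment, N m; "width": finger opening in m; "gripper_force": force on a finger pad.
Only numpy, scipy, OpenCV 4.12 (cv2) and the standard library are available. Lean on these libraries where they do the work, as an engineer would, in place of code of your own. Each camera call takes 0.05 s, during which the arm holds its last target. There are 200 camera calls.

## Working session

There is one attempt and no reset: what is moved stays moved. The work goes in short steps, Python scripts to look and compute and a tool call to move; the robot and the scene stay as the last step left them, time stands still between calls to the robot, and variables do not carry over. Pictures are saved under pics/ and viewed, at most 10 in all, crops included, and the job is handed in when it is done.

Besides the shell and the picture viewer there is one more tool, called after "Request:" as name(argument=value, ...), one argument or row to a line, values as JSON. servo_tool: Moves the arm, as the interface text tells. Its arguments: {"type":"object","properties":{"series":{"type":"array"},"claw":{"type":"number"},"grip_force":{"type":"number"}},"required":["series"]}

```bash
mkdir -p pics; cat > h.py <<'E'
import numpy as np, cv2
from station import telemetry, eyes, ticket, recognise, trace
def cal(n):
    c=eyes.calibration(n); R=cv2.Rodrigues(np.array(c["rvec"],float))[0]
    return np.array(c["mtx"],float),R,np.array(c["tvec"],float).ravel()
def proj(n,p):
    K,R,t=cal(n); q=(R@np.atleast_2d(p).T).T+t; q=q@K.T; return q[:,:2]/q[:,2:]
def onz(n,uv,z):
    K,R,t=cal(n); uv=np.atleast_2d(uv); d=np.c_[uv,np.ones(len(uv))]@np.linalg.inv(K).T@R
    c=-R.T@t; return c+d*((z-c[2])/d[:,2:])
def grab(n,f=None):
    im=eyes.grab_frame(n)
    if f: cv2.imwrite("pics/"+f,im[:,:,::-1])
    return im
E
python3 - <<'E'
from h import *
np.set_printoptions(precision=4,suppress=True)
for n in("side","top"):
    grab(n,n+"0.png"); K,R,t=cal(n); print(n,-R.T@t,K[0,0])
    for k in("photometer","sample_tube","tube_cap","tube_rack","slide_grip","slide_line","index_mark","well","rack_tube_a","flask","wash_bottle","red_index"):
        try: print(k,[(np.round(r["position"],4).tolist(),round(r["conf"],2)) for r in recognise(n,k)[:4]])
        except Exception as e: print(k,e)
s=telemetry.get_state();print(s["t"],s["eef_pos"],s["ee_rot"],s["force"])
E
```

```text
side [0.4003 0.7095 0.6028] 469.2931506469872
photometer [([0.4175, -0.235, 0.0552], 0.74)]
sample_tube [([0.4451, -0.2715, 0.1218], 0.65)]
tube_cap [([0.4438, -0.2681, 0.1228], 0.5)]
tube_rack [([0.5232, 0.2611, 0.0632], 0.93), ([0.3897, -0.2429, 0.0643], 0.65)]
slide_grip []
slide_line [([0.3885, -0.2478, 0.0613], 0.72)]
index_mark []
well [([0.4175, -0.231, 0.0563], 0.92)]
rack_tube_a [([0.4514, 0.2631, 0.106], 0.84), ([0.4806, 0.2607, 0.1024], 0.65), ([0.6073, 0.2374, 0.1062], 0.58)]
flask [([0.6218, 0.0293, 0.051], 0.68)]
wash_bottle [([0.6249, -0.1689, 0.1093], 0.66), ([0.4164, -0.2313, 0.0566], 0.58)]
red_index [([0.3561, -0.1998, 0.0648], 0.6), ([0.6097, 0.2381, 0.1067], 0.37)]
top [ 0.4181 -0.0138  1.2325] 515.2578675729239
photometer [([0.4148, -0.2531, 0.0599], 0.82), ([0.6053, 0.2303, 0.1175], 0.42)]
sample_tube [([0.4454, -0.2738, 0.1374], 0.4)]
tube_cap [([0.4458, -0.2745, 0.1389], 0.42)]
tube_rack [([0.5317, 0.2373, 0.0695], 0.57)]
slide_grip [([0.3823, -0.2437, 0.0581], 0.91)]
slide_line [([0.3803, -0.2415, 0.0622], 0.81)]
index_mark [([0.3525, -0.1977, 0.0642], 0.57)]
well [([0.4131, -0.2536, 0.0566], 0.73)]
rack_tube_a [([0.4541, 0.2617, 0.1133], 0.67), ([0.4791, 0.2504, 0.1121], 0.64), ([0.5329, 0.2386, 0.0715], 0.63)]
flask [([0.6202, 0.018, 0.0496], 0.56)]
wash_bottle [([0.618, -0.173, 0.1322], 0.76)]
red_index [([0.3525, -0.2008, 0.0675], 0.61)]
1.3 [ 0.23   -0.6346  0.1993] [-3.1416  0.     -2.7938] [-0.1769  0.1427 -0.0093]
```

View pics/side0.png

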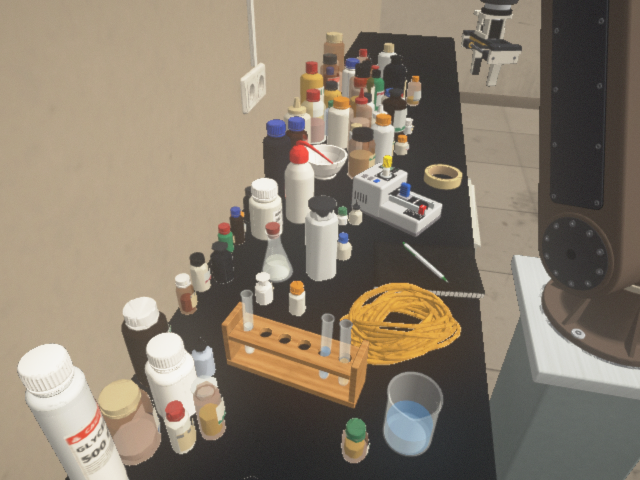

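View pics/top0.png

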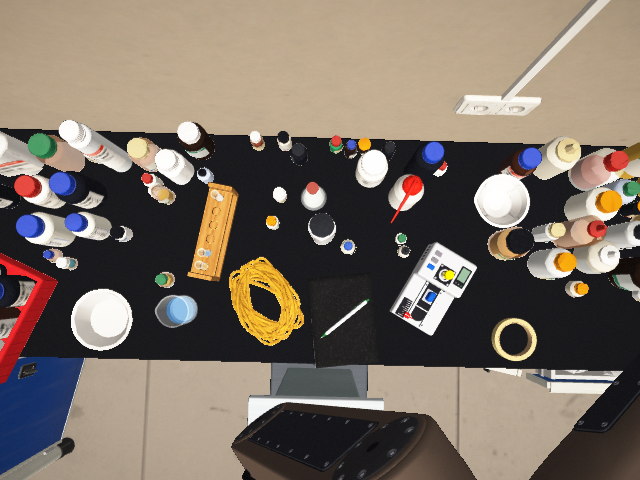

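The side view shows the photometer at about (397,195), its yellow cap at (387,162), and the rack at (295,350). In the top view the cap is at (447,274), the grip at (430,297) and the rack at (213,232). Next I'll triangulate the colours and enlarge the crops.

```bash
python3 - <<'E'
from h import *
np.set_printoptions(precision=4,suppress=True)
a=cv2.imread("pics/side0.png");b=cv2.imread("pics/top0.png")
c1=cv2.resize(a[145:245,340:460],None,fx=3.3,fy=3.3,interpolation=cv2.INTER_CUBIC)
c2=cv2.resize(b[230:350,370:490],(396,396),interpolation=cv2.INTER_CUBIC)
c3=cv2.resize(b[175:290,170:260],(396,506),interpolation=cv2.INTER_CUBIC)
c4=cv2.resize(a[285:405,215:375],(396,297),interpolation=cv2.INTER_CUBIC)
o=np.zeros((600,800,3),np.uint8);L=np.vstack([c1[:300],c4])[:600];o[:len(L),:396]=L
o[:300,400:796]=c2[20:320];r=cv2.rotate(cv2.resize(c3,(230,294)),0);o[300:530,400:694]=r
cv2.imwrite("pics/crops.png",o)
def cen(im,x0,y0,x1,y1,lo,hi):
    h=cv2.cvtColor(im[y0:y1,x0:x1],cv2.COLOR_BGR2HSV);m=cv2.inRange(h,lo,hi)
    n,l,s,c=cv2.connectedComponentsWithStats(m)
    i=1+np.argmax(s[1:,4]);return c[i]+[x0,y0],s[i]+np.array([x0,y0,0,0,0])
Y=((22,120,120),(35,255,255));B=((105,120,60),(130,255,255));Rr=((0,140,80),(8,255,255));
def tri(p,q):
    Ps=[]
    for n in("side","top"):
        K,R,t=cal(n);Ps.append(K@np.c_[R,t])
    X=cv2.triangulatePoints(Ps[0],Ps[1],np.float64(p),np.float64(q)).ravel();X=X[:3]/X[3]
    return X,proj("side",X)-p,proj("top",X)-q
for k,(lo,hi) in dict(yel=Y,blue=B,red=Rr).items():
    p,sp=cen(a,350,150,450,240,lo,hi);q,sq=cen(b,390,240,480,336,lo,hi)
    print(k,p,sp,q,sq,*tri(p,q))
g=grab("top")
for k in("photometer","tube_rack"):
    r=trace("top",k)[0]["mask"].astype(np.uint8)
    rc=cv2.minAreaRect(cv2.findNonZero(r));print(k,rc,onz("top",cv2.boxPoints(rc),0.09 if k[0]=="t" else .05))
E
```

```text
yel [387.1287 160.9109] [383 155  10  13 101] [448.407 274.593] [443 270  12  10  86] [ 0.446  -0.2773  0.1287] [[0.5141 0.0617]] [[-0.0062 -0.46  ]]
blue [406.6094 188.0156] [402 183   9  14  64] [430.3333 296.5641] [425 292  11  10  78] [ 0.3959 -0.2489  0.0803] [[-0.1666 -0.0186]] [[-0.0029  0.1432]]
red [421.7778 209.2222] [419 205   8  10  45] [406.2258 314.8065] [403 311   8   8  31] [ 0.3548 -0.199   0.0592] [[0.8583 0.0838]] [[ 0.0302 -0.7051]]
photometer ((433.08819580078125, 288.3529357910156), (54.708045959472656, 84.54879760742188), 30.963754653930664) [[ 0.3614 -0.1583  0.05  ]
 [ 0.5302 -0.256   0.05  ]
 [ 0.4681 -0.3649  0.05  ]
 [ 0.3005 -0.2663  0.05  ]]
tube_rack ((432.8667907714844, 288.1485595703125), (54.394901275634766, 84.2142562866211), 30.5792236328125) [[ 0.3632 -0.1538  0.09  ]
 [ 0.5263 -0.2467  0.09  ]
 [ 0.4673 -0.3517  0.09  ]
 [ 0.3055 -0.2579  0.09  ]]
```

View pics/crops.png

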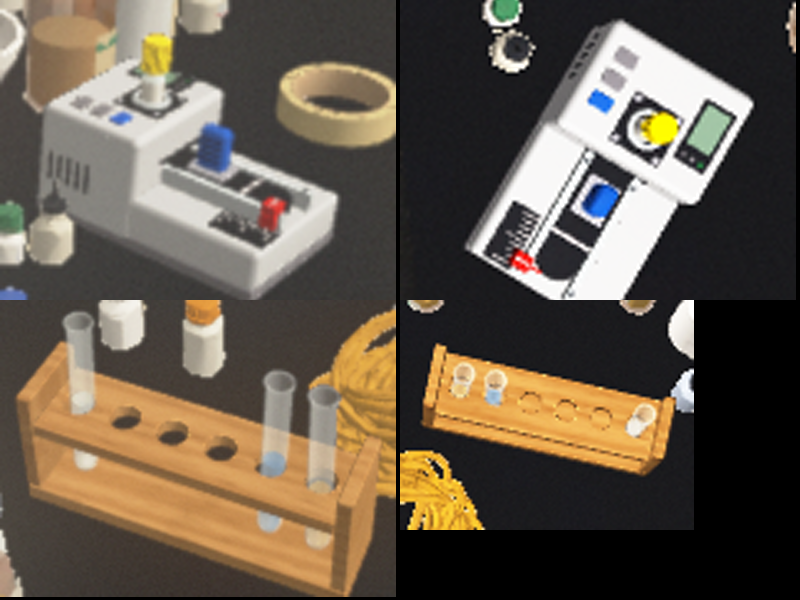

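The crops show the cap upright in the well, the blue grip about 57 mm in front of it, and the red index on the +y rail. The rack has tubes at its far end and two at its near end, with three free holes between. The photometer yaw is about -30°. I'll rotate the tool to yaw 150°, so that it closes along the photometer's y.

Request:
servo_tool(
  series=[
    [[0,0,0,0.109],[0,0,0,0.109],[0,0,0,0.109],[0,0,0,0.109],[0,0,0,0.109],[0,0,0,0.109],[0,0,0,0.109],[0,0,0,0.109],[0,0,0,0],[0,0,0,0]],
  ],
  claw=-1,
  grip_force=25,
)

```text
t: 2.28
eef_pos: [0.23, -0.6346, 0.1993]
ee_rot: [-3.142, 0.0, 2.621]
force: [0.0, -0.2, 0.0]
width: 0.0877
gripper_force: 0.0
```

```bash
cat >> h.py <<'E'
def mv(target,yaw=None):
    "mm in tool axes from measured pose to target (world TCP), and roll to yaw"
    s=telemetry.get_state(); R=cv2.Rodrigues(np.zeros(3))[0]
    from scipy.spatial.transform import Rotation as Ro
    r=Ro.from_euler("xyz",s["ee_rot"]).as_matrix()
    d=r.T@(np.array(target)-s["eef_pos"])*1000
    a=None if yaw is None else -(((yaw-s["ee_rot"][2])+np.pi)%(2*np.pi)-np.pi)
    print("t",round(s["t"],2),"pos",np.round(s["eef_pos"],4),"rot",np.round(s["ee_rot"],3),"w",round(s["width"],4),"F",np.round(s["force"],1)); print("shift mm",np.round(d,1),"roll",a)
E
python3 - <<'E'
from h import *
mv([.446,-.276,.199],np.radians(150))
b=cv2.imread("pics/top0.png")
print(onz("top",[448.4,274.6],.136))
# free rack holes: dark blobs in wood
h=cv2.cvtColor(b[180:285,180:245],cv2.COLOR_BGR2HSV)
wood=cv2.inRange(h,(8,80,90),(25,255,255))
n,l,s,c=cv2.connectedComponentsWithStats(wood);i=1+np.argmax(s[1:,4]);m=(l==i).astype(np.uint8)
rc=cv2.minAreaRect(cv2.findNonZero(m));print(rc,onz("top",cv2.boxPoints(rc)+[180,180],.09))
big=cv2.resize(b[180:285,180:245],None,fx=5.5,fy=5.5,interpolation=cv2.INTER_CUBIC)
side=cv2.imread("pics/side0.png")[295:405,220:370]
o=np.zeros((580,800,3),np.uint8);o[:big.shape[0],:big.shape[1]]=big[:580]
q=cv2.resize(side,None,fx=2.8,fy=2.8,interpolation=cv2.INTER_CUBIC);o[:q.shape[0],370:370+q.shape[1]]=q
cv2.imwrite("pics/rack.png",o)
E
```

```text
t 2.28 pos [ 0.23   -0.6346  0.1993] rot [-3.142  0.     2.621] w 0.0877 F [ 0.  -0.2  0. ]
shift mm [-8.900e+00  4.185e+02  3.000e-01] roll 0.0027586848566354405
[[ 0.44480138 -0.27556477  0.136     ]]
((33.332908630371094, 51.874908447265625), (32.59638214111328, 96.86720275878906), 12.8580904006958) [[0.42872506 0.29227291 0.09      ]
 [0.6408836  0.25433682 0.09      ]
 [0.62648466 0.182698   0.09      ]
 [0.41461395 0.22167929 0.09      ]]
```

View pics/rack.png

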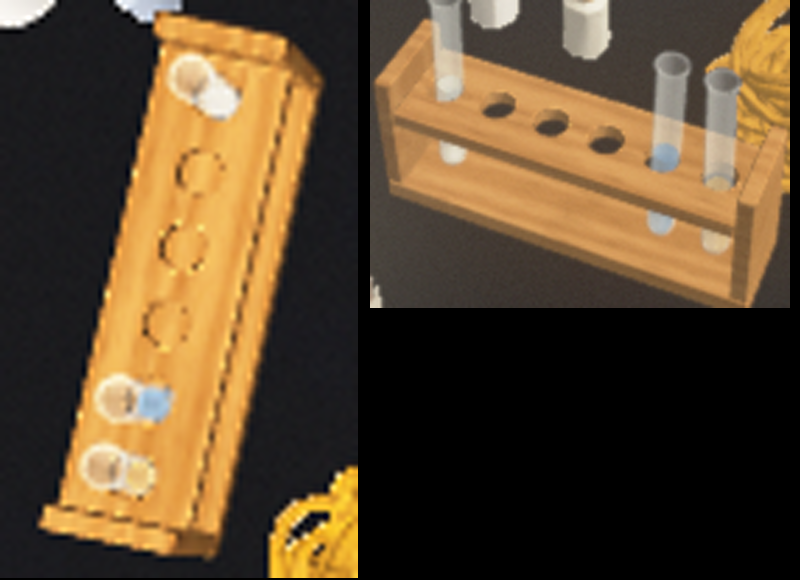

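The free holes show in the top view at about (216,211), (213,225) and (210,239), and in the side view at (266,332), (285,339) and (304,345). I'll use the middle one.

Request:
servo_tool(
  series=[
    [[-1,41,0,0],[-1,41,0,0],[-1,41,0,0],[-1,41,0,0],[-1,41,0,0],[-1,41,0,0],[-1,41,0,0],[-1,41,0,0],[0,41,0,0],[0,41,0,0]],
  ],
)

```text
t: 3.12
eef_pos: [0.4429, -0.2818, 0.1997]
ee_rot: [3.141, 0.001, 2.622]
force: [0.6, -0.3, -0.5]
width: 0.0878
gripper_force: 0.0
```

```bash
python3 - <<'E'
from h import *
T=onz("top",[[216.2,211.1],[213.1,224.9],[210.2,238.9]],.071);S=onz("side",[[266,332.5],[284.6,338.9],[304.3,344.6]],.071)
print(T,S); d=T[0]-T[2];print(np.linalg.norm(d),np.degrees(np.arctan2(d[1],d[0])));d=S[0]-S[2];print(np.linalg.norm(d),np.degrees(np.arctan2(d[1],d[0])))
mv([.4455,-.276,.108],np.radians(150))
a=grab("side")[140:250,340:450];b=grab("top")[225:335,385:495]
o=np.hstack([cv2.resize(x,(396,396),interpolation=cv2.INTER_CUBIC) for x in(a,b)]);cv2.imwrite("pics/near.png",o[:,:,::-1])
E
```

```text
[[0.5761453  0.23767772 0.071     ]
 [0.54451718 0.24329363 0.071     ]
 [0.51258609 0.24841508 0.071     ]] [[0.57813254 0.23637354 0.071     ]
 [0.54713147 0.24275509 0.071     ]
 [0.51569756 0.24729983 0.071     ]]
0.06445978387448446 -9.588720164381211
0.06338383442846723 -9.92640201971932
t 3.12 pos [ 0.4429 -0.2818  0.1997] rot [3.141e+00 1.000e-03 2.622e+00] w 0.0878 F [ 0.6 -0.3 -0.5]
shift mm [ 0.7  6.3 91.7] roll 0.003619066840018448
```

View pics/near.png

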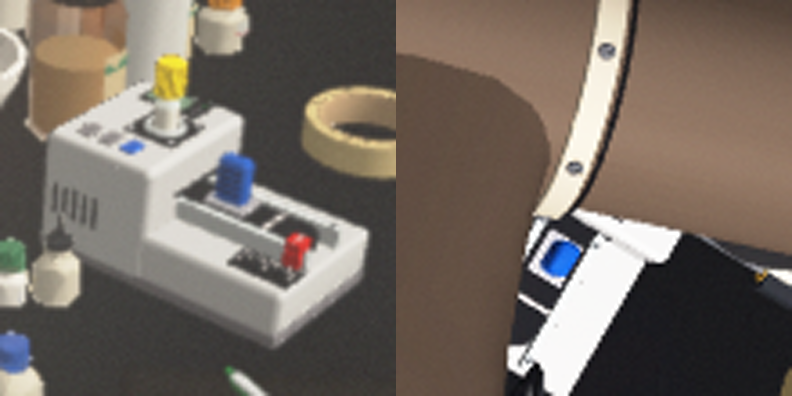

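The side view is clear; the arm hides part of the top view. Descending on the cap.

Request:
servo_tool(
  series=[
    [[0.7,6,0,0],[0,0,20,0],[0,0,25,0],[0,0,25,0],[0,0,15,0],[0,0,6,0],[0,0,0,0],[0,0,0,0],[0,0,0,0],[0,0,0,0]],
  ],
)

```text
t: 4.05
eef_pos: [0.4453, -0.2785, 0.1095]
ee_rot: [3.141, 0.002, 2.618]
force: [0.6, -0.4, -0.1]
width: 0.0875
gripper_force: 0.0
```

```bash
python3 - <<'E'
from h import *
mv([.4455,-.276,.108],np.radians(150))
im=grab("side");a=im[110:220,330:440]
h=cv2.cvtColor(im,cv2.COLOR_RGB2HSV);m=cv2.inRange(h,(22,120,120),(35,255,255));m[:, :360]=0;m[:,420:]=0;m[:140]=0;m[200:]=0
ys,xs=np.nonzero(m);print(xs.mean(),ys.mean(),xs.min(),xs.max(),ys.min(),ys.max(),len(xs))
s=telemetry.get_state();p=np.array(s["eef_pos"]);print(proj("side",p-[0,0,-.019]),proj("side",[.4455,-.276,.127]))
cv2.imwrite("pics/near2.png",cv2.resize(a,(550,550),interpolation=cv2.INTER_CUBIC)[:,:,::-1])
E
```

```text
t 4.05 pos [ 0.4453 -0.2785  0.1095] rot [3.141e+00 2.000e-03 2.618e+00] w 0.0875 F [ 0.6 -0.4 -0.1]
shift mm [1.1 2.3 1.5] roll -0.00048801591186320437
387.1287128712871 160.9108910891089 383 392 155 167 101
[[388.00699757 160.94329408]] [[387.72835085 161.9248141 ]]
```

View pics/near2.png

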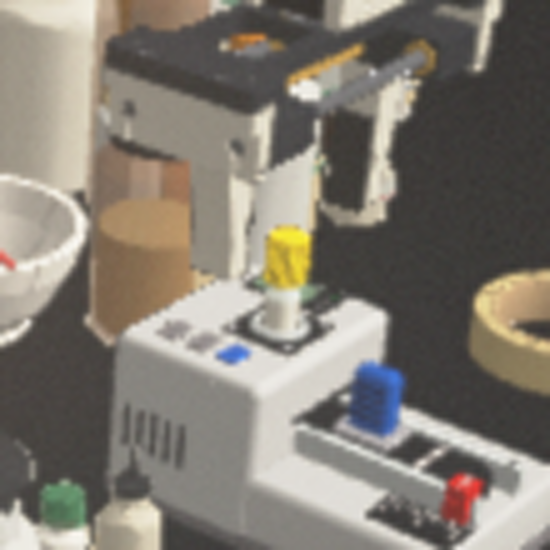

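The cap sits between the fingers. Shifting 2 mm along tool y, then closing.

Request:
servo_tool(
  series=[
    [[0.5,2,1,0],[0,0,0,0],[0,0,0,0],[0,0,0,0],[0,0,0,0],[0,0,0,0],[0,0,0,0],[0,0,0,0],[0,0,0,0],[0,0,0,0]],
  ],
  claw=1,
  grip_force=20,
)

```text
t: 4.93
eef_pos: [0.4451, -0.2761, 0.1072]
ee_rot: [-3.142, -0.0, 2.617]
force: [-0.1, 0.4, 1.1]
width: 0.0268
gripper_force: 0.0
```

Request:
servo_tool(
  series=[
    [[0,0,0,0],[0,0,0,0],[0,0,0,0],[0,0,0,0],[0,0,0,0],[0,0,0,0],[0,0,0,0],[0,0,0,0],[0,0,0,0],[0,0,0,0]],
  ],
)

```text
t: 5.77
eef_pos: [0.4451, -0.2761, 0.1073]
ee_rot: [3.142, -0.0, 2.617]
force: [0.1, -0.7, 0.1]
width: 0.0168
gripper_force: 20.0
```

Request:
servo_tool(
  series=[
    [[0,0,-5,0],[0,0,-10,0],[0,0,-15,0],[0,0,-18,0],[0,0,-20,0],[0,0,-20,0],[0,0,-20,0],[0,0,-20,0],[0,0,-20,0],[0,0,0,0]],
  ],
)

```text
t: 6.6
eef_pos: [0.4469, -0.2772, 0.2607]
ee_rot: [3.141, 0.007, 2.618]
force: [1.4, -0.7, 0.6]
width: 0.0169
gripper_force: 20.0
```

```bash
python3 - <<'E'
from h import *
mv([.545,.243,.255],np.radians(170.3))
a=grab("side","lift.png")[80:220,340:480]
cv2.imwrite("pics/near3.png",cv2.resize(a,(560,560),interpolation=cv2.INTER_CUBIC)[:,:,::-1])
E
```

```text
t 6.6 pos [ 0.4469 -0.2772  0.2607] rot [3.141 0.007 2.618] w 0.0169 F [ 1.4 -0.7  0.6]
shift mm [175.2 499.5   4.8] roll -0.3543768782970118
```

View pics/near3.png

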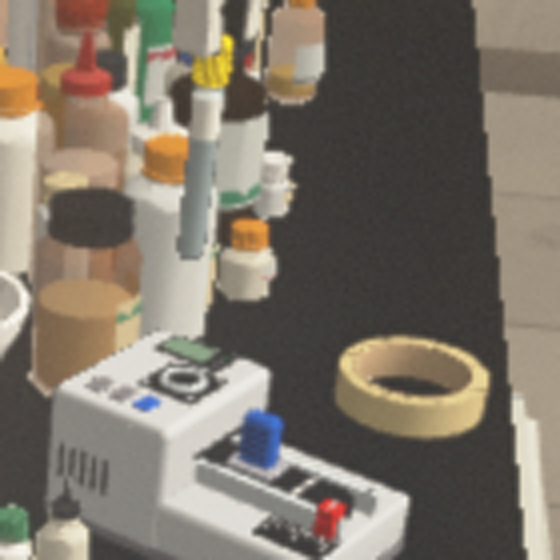

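The tube is out and gripped near the cap. Before travelling I'll check its tilt and how tall the white bottle near the path is.

```bash
python3 - <<'E'
from h import *
p=np.array([.4469,-.2772,.2607])
print("pred cap/foot",proj("side",[p+[0,0,.019],p+[0,0,-.094]]),"seen ~(393.2,95.7),(387.5,144.2)")
P=[]
for n in("side","top"):
    K,R,t=cal(n);P.append(K@np.c_[R,t])
X=cv2.triangulatePoints(P[0],P[1],np.float64([322,203]),np.float64([322,226])).ravel();print("bottle top",X[:3]/X[3])
E
```

```text
pred cap/foot [[394.03720969  95.55983916]
 [388.84094825 145.51843458]] seen ~(393.2,95.7),(387.5,144.2)
bottle top [ 0.54028149 -0.00354024  0.1641462 ]
```

Request:
servo_tool(
  series=[
    [[0,0,-30,0],[6,17,0,0],[12,34,0,0],[12,34,0,0],[0,0,0,0],[0,0,0,0],[0,0,0,0],[0,0,0,0],[0,0,0,0],[0,0,0,0]],
  ],
)

```text
t: 7.48
eef_pos: [0.4614, -0.1883, 0.2851]
ee_rot: [-3.141, -0.0, 2.616]
force: [-0.9, -0.1, -0.4]
width: 0.0169
gripper_force: 20.0
```

Request:
servo_tool(
  series=[
    [[8,22,0,0],[13,37,0,0],[13,37,0,0],[13,37,0,0],[13,37,0,0],[13,37,0,0],[13,37,0,0],[13,37,0,0],[13,37,0,0],[13,37,0,0]],
  ],
)

```text
t: 8.32
eef_pos: [0.5314, 0.1838, 0.2853]
ee_rot: [3.141, 0.0, 2.617]
force: [1.3, 0.0, -0.3]
width: 0.0166
gripper_force: 20.0
```

Request:
servo_tool(
  series=[
    [[13,37,0,-0.118],[0,0,0,-0.118],[0,0,0,-0.118],[0,0,0,0],[0,0,0,0],[0,0,0,0],[0,0,0,0],[0,0,0,0],[0,0,0,0],[0,0,0,0]],
  ],
)

```text
t: 9.15
eef_pos: [0.5385, 0.2207, 0.2854]
ee_rot: [3.141, 0.0, 2.97]
force: [-0.7, 0.3, -0.4]
width: 0.0169
gripper_force: 20.0
```

```bash
python3 - <<'E'
from h import *
mv([.545,.243,.185],np.radians(170.3))
grab("top","t1.png");grab("side","s1.png")
E
```

```text
t 9.15 pos [0.5385 0.2207 0.2854] rot [3.141 0.    2.97 ] w 0.0169 F [-0.7  0.3 -0.4]
shift mm [ -2.6  23.1 100.4] roll -0.0019686301804813233
```

Request:
servo_tool(
  series=[
    [[-3.5,23.2,0,0],[0,0,25,0],[0,0,30,0],[0,0,25,0],[0,0,15,0],[0,0,8,0],[0,0,0,0],[0,0,0,0],[0,0,0,0],[0,0,0,0]],
  ],
)

```text
t: 10.08
eef_pos: [0.5465, 0.2437, 0.1838]
ee_rot: [3.14, 0.002, 2.971]
force: [0.9, 0.4, -0.7]
width: 0.017
gripper_force: 20.0
```

```bash
python3 - <<'E'
from h import *
mv([.546,.243,.106],np.radians(170.3))
a=grab("side","s2.png")[260:400,215:375]
o=cv2.resize(a,(680,595),interpolation=cv2.INTER_CUBIC)[:,:,::-1]
cv2.imwrite("pics/near4.png",o)
s=telemetry.get_state();p=np.array(s["eef_pos"]);print("foot pred px in crop",(proj("side",p-[0,0,.094])-[215,260])*4.25, "hole",(proj("side",[.5465,.243,.071])-[215,260])*4.25)
E
```

```text
t 10.08 pos [0.5465 0.2437 0.1838] rot [3.140e+00 2.000e-03 2.971e+00] w 0.017 F [ 0.9  0.4 -0.7]
shift mm [ 0.6 -0.9 77.8] roll -0.0008358356960536106
foot pred px in crop [[295.42453497 300.32675203]] hole [[297.34570501 336.12722677]]
```

View pics/near4.png

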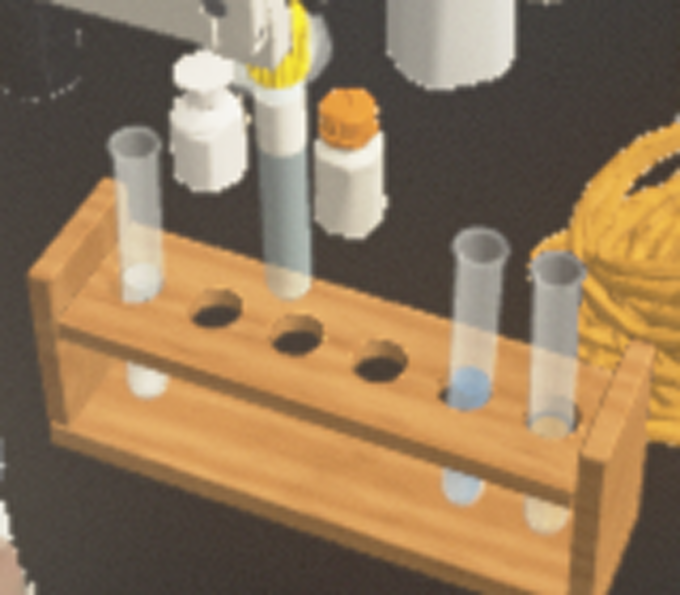

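The foot tip is at about (288,297) in the crop, 7 px left of the prediction, and the hole is at (299,335). I'll shift about 3 mm towards -x and lower gently.

Request:
servo_tool(
  series=[
    [[2.8,-0.5,0,0],[0,0,5,0],[0,0,5,0],[0,0,4,0],[0,0,4,0],[0,0,4,0],[0,0,4,0],[0,0,4,0],[0,0,0,0],[0,0,0,0]],
  ],
)

```text
t: 10.97
eef_pos: [0.5429, 0.2431, 0.1519]
ee_rot: [-3.141, -0.0, 2.971]
force: [-0.2, -0.2, -0.2]
width: 0.0169
gripper_force: 20.0
```

```bash
python3 - <<'E'
from h import *
mv([.5437,.243,.107],np.radians(170.3))
a=grab("side","s3.png")[260:400,215:375]
cv2.imwrite("pics/near5.png",cv2.resize(a,(680,595),interpolation=cv2.INTER_CUBIC)[:,:,::-1])
E
```

```text
t 10.97 pos [0.5429 0.2431 0.1519] rot [-3.141 -0.     2.971] w 0.0169 F [-0.2 -0.2 -0.2]
shift mm [-0.8  0.1 44.9] roll -0.0008912007905750308
```

View pics/near5.png

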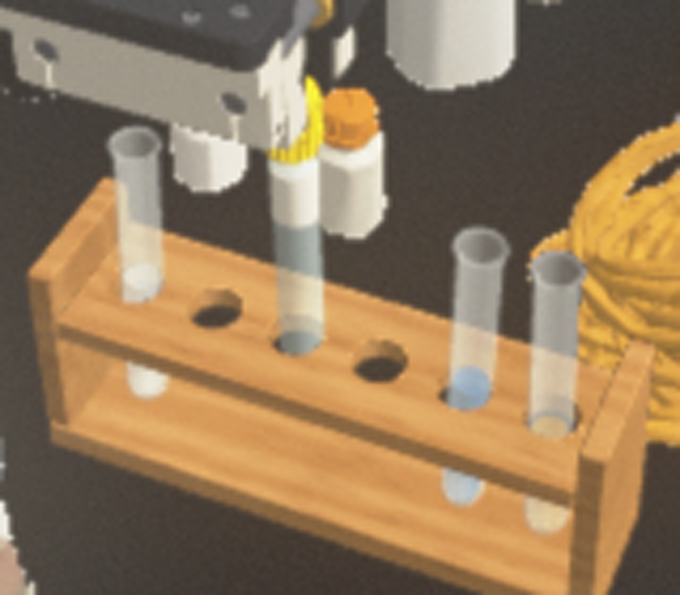

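The tube is entering the hole and there's no contact force. Lowering it to the base.

Request:
servo_tool(
  series=[
    [[0,0,5,0],[0,0,6,0],[0,0,6,0],[0,0,6,0],[0,0,6,0],[0,0,6,0],[0,0,4,0],[0,0,3,0],[0,0,2,0],[0,0,0,0]],
  ],
)

```text
t: 11.85
eef_pos: [0.5428, 0.2431, 0.1078]
ee_rot: [-3.141, -0.0, 2.971]
force: [0.2, -0.3, 0.0]
width: 0.0171
gripper_force: 20.0
```

Request:
servo_tool(
  series=[
    [[0,0,0.7,0],[0,0,0.7,0],[0,0,0.7,0],[0,0,0,0],[0,0,0,0],[0,0,0,0],[0,0,0,0],[0,0,0,0],[0,0,0,0],[0,0,0,0]],
  ],
)

```text
t: 12.68
eef_pos: [0.543, 0.2432, 0.1062]
ee_rot: [-3.142, -0.0, 2.971]
force: [0.4, 0.1, -0.8]
width: 0.0168
gripper_force: 20.0
```

Request:
servo_tool(
  series=[
    [[0,0,0.7,0],[0,0,0,0],[0,0,0,0],[0,0,0,0],[0,0,0,0],[0,0,0,0],[0,0,0,0],[0,0,0,0],[0,0,0,0],[0,0,0,0]],
  ],
  claw=-0.2,
)

```text
t: 13.52
eef_pos: [0.543, 0.2432, 0.1055]
ee_rot: [3.142, 0.0, 2.971]
force: [0.2, -0.7, 0.5]
width: 0.0525
gripper_force: 0.0
```

Request:
servo_tool(
  series=[
    [[0,0,-10,0],[0,0,-20,0],[0,0,-30,0],[0,0,-40,0],[0,0,-40,0],[0,0,-35,0],[0,0,0,0.118],[0,0,0,0.118],[0,0,0,0.118],[0,0,0,0]],
  ],
)

```text
t: 14.35
eef_pos: [0.543, 0.2431, 0.2816]
ee_rot: [3.14, 0.0, 2.612]
force: [1.0, -0.4, -0.7]
width: 0.0526
gripper_force: 0.0
```

```bash
python3 - <<'E'
from h import *
u=np.array([-.866,.5])
g=np.array([.3955,-.2487])
mv([g[0],g[1],.2],np.radians(150))
im=grab("side","s4.png")
h=cv2.cvtColor(im,cv2.COLOR_RGB2HSV);m=cv2.inRange(h,(22,140,140),(35,255,255));m[:,:255]=0;m[:,310:]=0;m[:240]=0;m[350:]=0
n,l,s,c=cv2.connectedComponentsWithStats(m);i=1+np.argmax(s[1:,4]);print("cap",c[i],s[i],"pred",proj("side",[.5445,.243,.125]))
print([(np.round(r["position"],3),r["conf"]) for r in recognise("side","tube_cap")])
E
```

```text
t 14.35 pos [0.543  0.2431 0.2816] rot [3.14  0.    2.612] w 0.0526 F [ 1.  -0.4 -0.7]
shift mm [-121.2 -499.1   81.1] roll -0.006050681141765768
cap [284.35826772 311.0511811 ] [278 301  14  21 254] pred [[285.14932768 313.23241845]]
[(array([0.541, 0.25 , 0.109]), 0.91)]
```

The tube stands in the rack: the cap is where I predicted it. Returning to the slide.

Request:
servo_tool(
  series=[
    [[-5,-20,0,0],[-9.5,-39.5,0,0],[-9.5,-39.5,0,0],[-9.5,-39.5,0,0],[-9.5,-39.5,0,0],[-9.5,-39.5,0,0],[-9.5,-39.5,0,0],[-9.5,-39.5,0,0],[-9.5,-39.5,0,0],[-9.5,-39.5,0,0]],
  ],
)

```text
t: 15.28
eef_pos: [0.4323, -0.1288, 0.2811]
ee_rot: [3.141, 0.001, 2.622]
force: [1.4, -0.3, 0.4]
width: 0.0525
gripper_force: 0.0
```

Request:
servo_tool(
  series=[
    [[-9.5,-39.5,0,0],[-9.5,-39.5,0,0],[-9.5,-39.5,0,0],[-2,-5,0,-0.006],[0,0,25,0],[0,0,35,0],[0,0,25,0],[0,0,0,0],[0,0,0,0],[0,0,0,0]],
  ],
)

```text
t: 16.12
eef_pos: [0.3991, -0.2497, 0.1972]
ee_rot: [-3.141, 0.002, 2.626]
force: [0.6, -0.8, 0.4]
width: 0.0525
gripper_force: 0.0
```

```bash
python3 - <<'E'
from h import *
mv([.3955,-.2487,.066],np.radians(150))
a=grab("side","s5.png");b=grab("top","t5.png")
for n,k in(("side","slide_line"),("side","slide_grip"),("side","red_index"),("side","index_mark"),("top","slide_grip"),("top","red_index"),("top","slide_line"),("top","index_mark")):
    print(n,k,[(np.round(r["position"],4),round(r["conf"],2)) for r in recognise(n,k)[:2]])
for n,im,bx in(("side",a,(350,150,450,240)),("top",b,(390,240,480,336))):
    x0,y0,x1,y1=bx
    m=cv2.inRange(cv2.cvtColor(im[y0:y1,x0:x1],cv2.COLOR_RGB2HSV),(105,120,60),(130,255,255))
    k,l,s,c=cv2.connectedComponentsWithStats(m);i=1+np.argmax(s[1:,4]);print(n,c[i]+[x0,y0],s[i],proj(n,[.3955,-.2487,.078]))
E
```

```text
t 16.12 pos [ 0.3991 -0.2497  0.1972] rot [-3.141e+00  2.000e-03  2.626e+00] w 0.0525 F [ 0.6 -0.8  0.4]
shift mm [  3.8  -0.8 131.2] roll 0.007683771914189119
side slide_line [(array([ 0.3865, -0.2414,  0.0572]), 0.71)]
side slide_grip [(array([ 0.3914, -0.2416,  0.06  ]), 0.82)]
side red_index [(array([ 0.3513, -0.2011,  0.0654]), 0.53)]
side index_mark [(array([ 0.3559, -0.1924,  0.06  ]), 0.58)]
top slide_grip []
top red_index []
top slide_line []
top index_mark [(array([ 0.6182, -0.178 ,  0.131 ]), 0.22)]
side [406.47058824 188.32352941] [52 33  9 14 68] [[406.47768122 188.92695654]]Traceback (most recent call last):
  File "<stdin>", line 9, in <module>
    return _wrapfunc(a, 'argmax', axis=axis, out=out, **kwds)
    return bound(*args, **kwds)
ValueError: attempt to get argmax of an empty sequence
```

Request:
servo_tool(
  series=[
    [[3.5,-0.5,0,0.007],[0,0,25,0],[0,0,35,0],[0,0,35,0],[0,0,25,0],[0,0,11,0],[0,0,0,0],[0,0,0,0],[0,0,0,0],[0,0,0,0]],
  ],
)

```text
t: 17.45
eef_pos: [0.3957, -0.2483, 0.0658]
ee_rot: [3.141, 0.002, 2.617]
force: [0.2, 0.0, -0.6]
width: 0.0528
gripper_force: 0.0
```

Request:
servo_tool(
  series=[
    [[0,0,0,0],[0,0,0,0],[0,0,0,0],[0,0,0,0],[0,0,0,0],[0,0,0,0],[0,0,0,0],[0,0,0,0],[0,0,0,0],[0,0,0,0]],
  ],
  claw=1,
  grip_force=40,
)

```text
t: 18.28
eef_pos: [0.3946, -0.2481, 0.0644]
ee_rot: [-3.142, -0.0, 2.616]
force: [-0.3, -0.1, 0.3]
width: 0.0004
gripper_force: 0.0
```

The fingers closed to 0.4 mm, so there's nothing between the pads. I need to look before moving.

```bash
python3 - <<'E'
from h import *
s=telemetry.get_state();print(s["width"],s["gripper_force"],s["eef_pos"],s["t"])
im=grab("side","s6.png");a=im[130:240,345:465]
m=cv2.inRange(cv2.cvtColor(im,cv2.COLOR_RGB2HSV),(105,120,60),(130,255,255));m[:, :380]=0;m[:,440:]=0;m[:160]=0;m[225:]=0
ys,xs=np.nonzero(m);print(len(xs),xs.min(),xs.max(),ys.min(),ys.max(),xs.mean(),ys.mean())
p=np.array(s["eef_pos"]);print("tcp px",proj("side",p),"crop",(proj("side",p)-[345,130])*5.4)
b=cv2.resize(a,(648,594),interpolation=cv2.INTER_CUBIC)[:,:,::-1];cv2.imwrite("pics/near6.png",b)
E
```

```text
0.0004032477516404039 0.0 [ 0.39464382 -0.24807155  0.06441294] 18.2833
35 405 410 186 196 407.57142857142856 190.85714285714286
tcp px [[406.13693055 194.27605658]] crop [[330.13942496 347.09070552]]
```

View pics/near6.png

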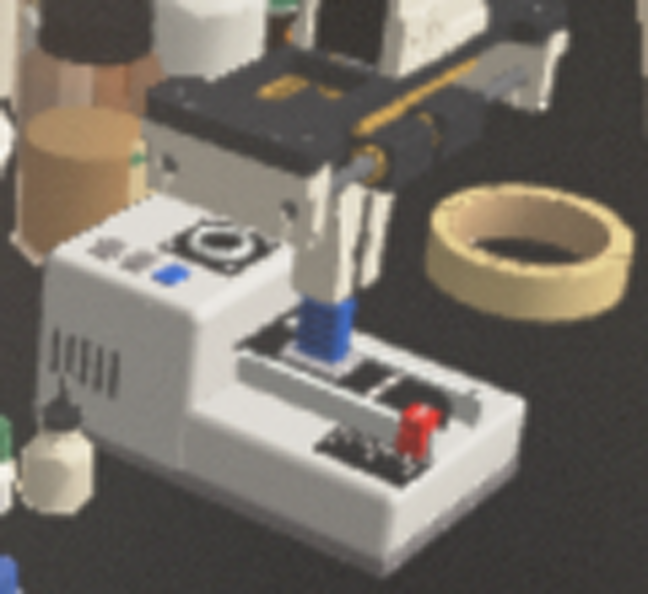

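The image shows the shut fingertips just above the top of the blue grip. The real tips are about 22–25 mm higher than the reported TCP, which also explains the narrow width on the cap. I'll open, go 20 mm lower while watching the force, and close again.

Request:
servo_tool(
  series=[
    [[0,0,0,0],[0,0,0,0],[0,0,0,0],[0,0,0,0],[0,0,0,0],[0,0,0,0],[0,0,0,0],[0,0,0,0],[0,0,0,0],[0,0,0,0]],
  ],
  claw=-0.2,
)

```text
t: 19.17
eef_pos: [0.3947, -0.2481, 0.0645]
ee_rot: [3.142, -0.0, 2.616]
force: [-0.6, 0.5, -0.5]
width: 0.052
gripper_force: 0.0
```

Request:
servo_tool(
  series=[
    [[0,0,3,0],[0,0,3,0],[0,0,3,0],[0,0,3,0],[0,0,3,0],[0,0,3,0],[0,0,2,0],[0,0,0,0],[0,0,0,0],[0,0,0,0]],
  ],
)

```text
t: 20.0
eef_pos: [0.3948, -0.2481, 0.0445]
ee_rot: [3.142, 0.0, 2.616]
force: [-0.2, 0.4, 0.1]
width: 0.0529
gripper_force: 0.0
```

Request:
servo_tool(
  series=[
    [[0,0,0,0],[0,0,0,0],[0,0,0,0],[0,0,0,0],[0,0,0,0],[0,0,0,0],[0,0,0,0],[0,0,0,0],[0,0,0,0],[0,0,0,0]],
  ],
  claw=1,
  grip_force=40,
)

```text
t: 20.83
eef_pos: [0.3941, -0.2489, 0.0445]
ee_rot: [-3.14, -0.0, 2.617]
force: [-1.1, -7.5, -0.7]
width: 0.0137
gripper_force: 40.0
```

Gripped, at 13.7 mm. The slide pulls along tool +x; the index is roughly 28 mm out. I'll pull 24 mm, then measure.

Request:
servo_tool(
  series=[
    [[3,0,0,0],[3,0,0,0],[3,0,0,0],[3,0,0,0],[3,0,0,0],[3,0,0,0],[3,0,0,0],[3,0,0,0],[0,0,0,0],[0,0,0,0]],
  ],
)

```text
t: 21.67
eef_pos: [0.374, -0.2374, 0.0445]
ee_rot: [-3.14, 0.001, 2.617]
force: [0.1, -13.7, -7.2]
width: 0.0135
gripper_force: 40.0
```

```bash
cat > line.py <<'E'
from h import *
import sys
from PIL import Image if False else None
E
cat > line.py <<'E'
from h import *
def rect(n,im,g,z,s=np.arange(-0.02,.10,.0005),w=np.arange(-.03,.031,.0005)):
    "s: distance along u from home grip, w: along y_p"
    u=np.array([-.866,.5]);v=np.array([.5,.866])
    S,W=np.meshgrid(s,w,indexing="ij");P=g+S[...,None]*u+W[...,None]*v
    q=proj(n,np.c_[P.reshape(-1,2),np.full(S.size,z)]).reshape(*S.shape,2).astype(np.float32)
    return cv2.remap(im,q[...,0],q[...,1],cv2.INTER_LINEAR),s,w
E
python3 - <<'E'
from line import *
s=telemetry.get_state();print(s["t"],s["eef_pos"],s["ee_rot"],s["force"],s["width"])
grab("side","s7.png");grab("top","t7.png")
g=np.array([.3955,-.2487])
for f in("side0","top0","s7","t7"):
    n="side" if f[0]=="s" else "top"
    im=cv2.imread("pics/%s.png"%f)[:,:,::-1].copy()
    r,S,W=rect(n,im,g,.056);g_=r.astype(int)
    print(f)
    for w0,w1 in((-.010,-.004),(-.004,.004),(.004,.010)):
        k=(W>=w0)&(W<w1);p=g_[:,k].mean((1,2));i=(S>.02)&(S<.085)
        print(w0,"".join("%4d"%x for x in p[i][::3]))
    for z in(.060,.066):
        r,S,W=rect(n,im,g,z);g_=r.astype(int);red=(g_[...,0]-g_[...,1:].max(-1))>50
        red[S<.03]=0;a,b=np.nonzero(red)
        if len(a):print("red z",z,S[a].min(),S[a].max(),"w",W[b].min(),W[b].max(),"mean",S[a].mean(),W[b].mean())
E
```

```text
21.6667 [ 0.37396195 -0.2373692   0.04450728] [-3.13995178e+00  1.01068000e-03  2.61731249e+00] [  0.10123756 -13.70472017  -7.19106106] 0.013495831268447616
side0
-0.01   66  75  99 141 176 171 134  97  75  67  65  64  65  65  64  63  64  67  66  64  66  69  72  81  95 111 122 128 129 130 130 133 146 174 199 215 223 227 227 224 219 214 212 209
-0.004   66  75  97 131 156 151 121  90  71  64  63  63  63  64  66  72  81  93 109 120 114 102  94  89  82  81  94 122 149 160 165 166 164 168 182 202 218 226 227 224 219 214 211 209
0.004   80  84 106 147 186 182 146 111  90  81  78  78  78  76  75  79  93 110 126 146 157 147 129 119 112 103  93  94 123 171 205 215 217 217 218 217 221 226 227 225 220 214 211 210
red z 0.06 0.046000000000000055 0.06750000000000007 w 0.005000000000000032 0.030500000000000055 mean 0.05615095583388273 0.01789518787079767
red z 0.066 0.05100000000000006 0.06900000000000008 w 0.01400000000000004 0.030500000000000055 mean 0.05953500000000007 0.022967500000000047
top0
-0.01   41  42  42  41  44  70 152 211 132  55  41  41  41  42  42  42  41  42  42  42  42  42  42 
[... 1419 characters left out ...]
786725
red z 0.066 0.05100000000000006 0.06900000000000008 w 0.01450000000000004 0.030500000000000055 mean 0.05957520325203259 0.023092987804878097
t7
-0.01  103 105 107 108 109 110 112 112 113 114 115 116 116 117 118 118 117 117 117 118 119 120 120 121 122 122 124 125 126 126 127 127 127 127 126 125 124 123 122 121 120 120 118 117
-0.004  102 103 104 104 107 108 109 110 111 112 113 114 115 115 116 117 117 118 118 118 118 118 119 120 120 121 122 123 125 125 126 126 127 127 127 127 126 126 125 123 122 121 120 119
0.004   99  99 102 102 104 105 106 109 111 111 112 113 114 114 115 116 117 117 117 118 118 118 118 119 120 120 120 122 122 123 124 125 126 126 128 128 128 127 126 125 124 123 122 121
```

The slide moved about 23 mm with the grip. First estimates put the index near 30.6 mm from the top view and 31 mm from the side view. I'll refine both with weighted centroids.

```bash
python3 - <<'E'
from line import *
g=np.array([.3955,-.2487]);S=np.arange(0,.10,.00025);W=np.arange(-.03,.04,.00025)
for f,n in(("top0","top"),("side0","side"),("s7","side")):
    im=cv2.imread("pics/%s.png"%f)[:,:,::-1].copy()
    r,_,_=rect(n,im,g,.056,S,W);L=r.astype(float).mean(-1);k=(W>-.009)&(W<0.0)
    p=L[:,k].mean(1);lo=.022 if f!="s7" else .042
    if f=="side0":lo=.020
    i=(S>lo)&(S<lo+.016);q=np.clip(p[i]-p[i].min()-15,0,None);print(f,"line",(q*S[i]).sum()/q.sum())
    for z in(.058,.062,.066):
        r,_,_=rect(n,im,g,z,S,W);r=r.astype(float);red=np.clip(r[...,0]-r[...,1:].max(-1)-25,0,None);red[S<.04]=0;red[S>.08]=0
        out=[]
        for w in np.arange(.004,.036,.003):
            k=(W>=w)&(W<w+.003);q=red[:,k].sum(1)
            if q.sum()>1500:
                c=(q*S).sum()/q.sum();h=S[q>q.max()/2];out.append("%.0f:%.1f[%.1f-%.1f]"%(w*1e3,c*1e3,h.min()*1e3,h.max()*1e3))
        print(z,*out)
E
```

```text
top0 line 0.03042388103462297
0.058 4:60.7[59.8-61.8] 7:61.0[59.8-62.2] 10:61.0[60.0-62.2] 13:61.1[57.0-64.8] 16:61.1[55.8-66.5] 19:61.0[55.2-66.8] 22:61.1[55.5-66.5] 25:60.9[55.5-66.2] 28:61.3[56.8-65.2]
0.062 7:61.1[60.0-62.2] 10:61.1[60.0-62.2] 13:61.3[59.8-63.8] 16:61.2[55.8-66.5] 19:61.1[55.5-66.8] 22:61.2[55.5-66.8] 25:61.0[55.5-66.5] 28:61.3[56.2-65.8]
0.066 7:61.2[60.0-62.2] 10:61.2[60.0-62.5] 13:61.4[60.2-63.0] 16:61.3[56.0-66.5] 19:61.3[55.8-66.8] 22:61.3[55.5-66.8] 25:61.2[55.8-66.8] 28:61.4[56.2-66.0] 31:62.1[62.2-64.8]
side0 line 0.026674570605993136
0.058 4:52.2[45.8-58.0] 7:52.7[45.5-59.3] 10:53.4[46.0-60.5] 13:54.3[46.8-61.5] 16:55.8[49.0-62.0] 19:56.8[51.5-62.2] 22:57.9[52.8-63.2] 25:59.2[53.5-64.8] 28:60.7[54.8-66.5] 31:62.1[56.0-68.2] 34:63.3[57.0-69.5]
0.062 7:55.4[49.2-60.2] 10:55.3[48.8-61.0] 13:55.8[48.8-62.2] 16:56.5[49.0-63.5] 19:57.4[50.0-64.5] 22:58.9[52.2-65.0] 25:59.9[54.5-65.2] 28:61.0[55.8-66.2] 31:62.3[56.5-67.8] 34:63.8[58.0-69.5]
0.066 13:58.5[52.5-63.2] 16:58.4[52.0-64.0] 19:58.9[52.0-65.2] 22:59.6[52.2-66.8] 25:60.5[53.0-67.5] 28:61.9[55.2-68.0] 31:63.0[57.8-68.5] 34:64.1[58.8-69.2]
s7 line 0.04991519660906714
0.058 4:52.0[45.5-58.0] 7:52.7[45.5-59.3] 10:53.5[46.0-60.5] 13:54.3[46.8-61.5] 16:55.8[49.0-62.0] 19:56.8[51.5-62.2] 22:57.9[52.5-63.2] 25:59.2[53.5-64.8] 28:60.7[54.8-66.5] 31:62.2[56.0-68.2] 34:63.3[57.2-69.2]
0.062 7:55.2[49.0-60.5] 10:55.1[48.5-61.0] 13:55.7[48.8-62.2] 16:56.6[49.0-63.5] 19:57.4[50.0-64.5] 22:58.9[52.2-65.0] 25:59.9[54.8-65.2] 28:61.0[55.8-66.2] 31:62.3[56.5-67.8] 34:63.8[57.8-69.5]
0.066 13:58.3[52.0-63.5] 16:58.2[51.8-64.2] 19:58.8[51.8-65.2] 22:59.6[52.2-66.8] 25:60.5[53.0-67.5] 28:62.0[55.5-68.0] 31:63.0[57.8-68.5] 34:64.1[58.8-69.2]
```

The index is at about 30.6 mm and the slide at 23.25 mm, so 7.4 mm remain.

Request:
servo_tool(
  series=[
    [[2,0,0,0],[2,0,0,0],[2,0,0,0],[1.4,0,0,0],[0,0,0,0],[0,0,0,0],[0,0,0,0],[0,0,0,0],[0,0,0,0],[0,0,0,0]],
  ],
)

```text
t: 22.6
eef_pos: [0.3678, -0.2339, 0.0445]
ee_rot: [-3.14, 0.001, 2.617]
force: [1.0, -15.5, -8.1]
width: 0.0138
gripper_force: 40.0
```

```bash
cat > chk.py <<'E'
from line import *
g=np.array([.3955,-.2487]);S=np.arange(0,.10,.00025);W=np.arange(-.03,.04,.00025)
def line(im,lo,hi):
    r,_,_=rect("side",im,g,.056,S,W);p=r.astype(float).mean(-1)[:,(W>-.009)&(W<-.002)].mean(1)
    i=(S>lo)&(S<hi);q=np.clip(p[i]-p[i].min()-15,0,None);return (q*S[i]).sum()/q.sum()*1e3,p
E
python3 - <<'E'
from chk import *
s=telemetry.get_state();print(s["t"],s["eef_pos"],s["force"],s["width"], (np.array(s["eef_pos"][:2])-[.3941,-.2489])@[-.866,.5]*1e3)
h=cv2.imread("pics/side0.png")[:,:,::-1].copy();a=grab("side","s8.png")
l0,_=line(h,.020,.034);m,_=line(cv2.imread("pics/s7.png")[:,:,::-1].copy(),.043,.057);l1,p=line(a,.050,.064)
print(l0,m-l0,l1-l0);print(p[(S>.04)&(S<.07)][::4].astype(int))
E
```

```text
22.6 [ 0.36784759 -0.23386286  0.04453235] [  1.02024286 -15.51166573  -8.10047242] 0.01377497196274571 30.253156208346955
26.70877986848102 23.09431227990812 30.190681537048935
[114  93  79  72  69  69  69  70  70  70  70  73  81  97 126 157 180 181
 163 134 106  85  72  66  64  63  63  63  63  64]
```

Request:
servo_tool(
  series=[
    [[0.5,0,0,0],[0,0,0,0],[0,0,0,0],[0,0,0,0],[0,0,0,0],[0,0,0,0],[0,0,0,0],[0,0,0,0],[0,0,0,0],[0,0,0,0]],
  ],
)

```text
t: 23.48
eef_pos: [0.3675, -0.2336, 0.0445]
ee_rot: [-3.14, 0.001, 2.617]
force: [1.2, -15.4, -6.7]
width: 0.0137
gripper_force: 40.0
```

```bash
python3 - <<'E'
from chk import *
s=telemetry.get_state();print(s["t"],s["force"],s["width"],(np.array(s["eef_pos"][:2])-[.3941,-.2489])@[-.866,.5]*1e3)
h=cv2.imread("pics/side0.png")[:,:,::-1].copy();l0,_=line(h,.020,.034)
for _ in range(3):print(line(grab("side"),.050,.064)[0]-l0)
a=grab("side")
for k in("tube_cap","sample_tube"):print(k,[(np.round(r["position"],3),round(r["conf"],2)) for r in recognise("side",k)[:2]])
E
```

```text
23.4833 [  1.20872847 -15.37397429  -6.69606679] 0.013731907073544524 30.712147594715816
30.695782525007733
30.690993801966105
30.67943220186329
tube_cap [(array([0.542, 0.247, 0.11 ]), 0.96)]
sample_tube [(array([0.542, 0.251, 0.106]), 0.85), (array([0.479, 0.261, 0.103]), 0.16)]
```

The slide holds steady at 30.7 mm against an index of about 30.6 mm, and the tube is standing in the rack. Handing in.

```bash
python3 -c "
from station import ticket;print(ticket.job_done())"
```

```text
the job is handed in; nothing more can be done
None
```

I stood the yellow-capped tube upright in the rack's middle free hole and handed the job in with the gripper still holding the slide at about 30.7 mm, against a red index I measured at about 30.6 mm; no verdict came back.

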